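Start up the chocolate melter

TASK

Start the chocolate melter by pressing its rocker switches on with a light fingertip touch, in working order: the green mains first, then the red heater, and last the blue wheel drive, which must never run before the heat is on. Press the half with the white bar just until it clicks over and stays down; leave the yellow vibrator switch off. Pick nothing up, do not disturb the thermostat knob or anything standing on or around the machine, and finish with the hand clear.

Things in the scene. Friction and masses are not known exactly. Their poses are not given: they have to be found in the camera images.
- melter: table-top wheel chocolate melter, fixed. Origin on the table under its white control housing: 164 wide, flat top 160 high, from 100 before to 270 behind the origin (x to its back, y to its left). The switches lie on the front of that top, a knob, jar and ring behind them. Left of it: steel tank and wheel (275 high, y 82 to 390, x -18 to 278) and, before the tank, the vibrating table (115 high).
- mains_switch: frame of the mains rocker switch (green rocker), 64 x 37 mm, 4 high, flat on the housing's top. Origin at the centre of its underside; x, along the rocker, points to the melter's back. The four frames stand in two rows of two, 80 apart front to back, 68 side to side; which switch sits where varies: go by colour.
- mains (a joint): tilt of the green mains rocker: 0 = off (its back half, the ON half, stands up), 0.44 rad = on (back half level). A snap switch: pressed beyond half way (0.22) it clicks over by itself and stays. It resists with about 3 N at first, then less; its stop is at 0.44. The whole switch sits on a rubber gasket that yields 1 mm per 5 N, 4 mm at most.
- mains_on (a point): where to press the green mains rocker: on top of its ON half (back half, white bar), on the centre line, 19 mm behind the pivot. Rocker 26 wide, each half 27 long, a shallow V: when off, the ON half rises backward at 25 degrees to an end edge 3.4 mm higher than this point; when on it lies level, this point 8.1 mm lower, 9 above the housing's top. The point moves with the rocker.
- heater_switch: frame of the heater rocker switch (red rocker), 64 x 37 mm, 4 high, flat on the housing's top. Origin at the centre of its underside; x, along the rocker, points to the melter's back. The four frames stand in two rows of two, 80 apart front to back, 68 side to side; which switch sits where varies: go by colour.
- heater (a joint): tilt of the red heater rocker: 0 = off (its back half, the ON half, stands up), 0.44 rad = on (back half level). A snap switch: pressed beyond half way (0.22) it clicks over by itself and stays. It resists with about 3 N at first, then less; its stop is at 0.44. The whole switch sits on a rubber gasket that yields 1 mm per 5 N, 4 mm at most.
- heater_on (a point): where to press the red heater rocker: on top of its ON half (back half, white bar), on the centre line, 19 mm behind the pivot. Rocker 26 wide, each half 27 long, a shallow V: when off, the ON half rises backward at 25 degrees to an end edge 3.4 mm higher than this point; when on it lies level, this point 8.1 mm lower, 9 above the housing's top. The point moves with the rocker.
- wheel_switch: frame of the wheel rocker switch (blue rocker), 64 x 37 mm, 4 high, flat on the housing's top. Origin at the centre of its underside; x, along the rocker, points to the melter's back. The four frames stand in two rows of two, 80 apart front to back, 68 side to side; which switch sits where varies: go by colour.
- wheel (a joint): tilt of the blue wheel rocker: 0 = off (its back half, the ON half, stands up), 0.44 rad = on (back half level). A snap switch: pressed beyond half way (0.22) it clicks over by itself and stays. It resists with about 3 N at first, then less; its stop is at 0.44. The whole switch sits on a rubber gasket that yields 1 mm per 5 N, 4 mm at most.
- wheel_on (a point): where to press the blue wheel rocker: on top of its ON half (back half, white bar), on the centre line, 19 mm behind the pivot. Rocker 26 wide, each half 27 long, a shallow V: when off, the ON half rises backward at 25 degrees to an end edge 3.4 mm higher than this point; when on it lies level, this point 8.1 mm lower, 9 above the housing's top. The point moves with the rocker.
- vibrator_switch: frame of the vibrator rocker switch (yellow rocker), 64 x 37 mm, 4 high, flat on the housing's top. Origin at the centre of its underside; x, along the rocker, points to the melter's back. The four frames stand in two rows of two, 80 apart front to back, 68 side to side; which switch sits where varies: go by colour.
- vibrator (a joint): tilt of the yellow vibrator rocker: 0 = off (its back half, the ON half, stands up), 0.44 rad = on (back half level). A snap switch: pressed beyond half way (0.22) it clicks over by itself and stays. It resists with about 3 N at first, then less; its stop is at 0.44. The whole switch sits on a rubber gasket that yields 1 mm per 5 N, 4 mm at most.
- vibrator_on (a point): where to press the yellow vibrator rocker: on top of its ON half (back half, white bar), on the centre line, 19 mm behind the pivot. Rocker 26 wide, each half 27 long, a shallow V: when off, the ON half rises backward at 25 degrees to an end edge 3.4 mm higher than this point; when on it lies level, this point 8.1 mm lower, 9 above the housing's top. The point moves with the rocker.
- thermostat_edge (a point): point on the rim of the black thermostat knob (40 across, on the housing's top, 135 behind the melter's origin), 18 mm from its axis; the knob is already set.
- mould: clear polycarbonate chocolate mould, 130 x 240 x 24, lying on the melter's vibrating table (left of the switches); origin at the centre of its underside
- jar: small jar with a brass lid, 48 across and 58 tall, standing on the back of the control housing; origin at the centre of its underside
- tart_ring: steel tart ring, 70 across and 20 tall, lying on the back of the control housing; origin at the centre of its underside
- bowl: steel mixing bowl, 170 across and 75 tall, on the table to the right; origin at the centre of its underside
- squeeze_bottle: white squeeze bottle with red cap, 56 across and 150 tall, on the table to the right; origin at the centre of its underside
- spatula: orange spatula with a black handle, 260 long, lying on the table to the right of the melter; origin at its middle, underside
Not all that is in view belongs to the job. What is shaped like the jar but pink or purple is not meant.

How it is judged:
By the outcome, as a careful person would: the job done as asked, in the order asked, and still so for the second after the job is handed in, with the robot touching nothing.
It also fails if it takes over 42 s, if anything falls off the work surface, if the arm or the gripper's body presses on something with over 40 N, if the wrist force passes 120 N, or if a joint passes its speed limit or range.

ROBOT

A 6-joint arm with a two-finger parallel gripper is mounted at the origin on the work surface. World frame = base frame: x ahead of the robot, y to its left, z up, the work surface at z = 0. Lengths are in m, angles in rad, forces in N, time in s.
With the tool pointing down it reaches from about 0.35 to 0.85 m from the base axis. Payload 8.1 kg.
Tool frame: the origin (TCP) lies midway between the tips of the shut fingers; the grasp point (between the pads) lies 19 mm behind it (robot.grip_point_offset is the distance from the TCP to the grasp point, in m); z points along the fingers, y is the line along which they close (so a half turn about z gives the same grasp; the last joint's range is limited). The gripper opens to 93 mm and grips with 3 to 60 N. Pads are 15 mm wide; open, the fingers measure 128 mm over their backs; the gripper's body (75 mm by 188 mm) begins 65 mm behind the grasp point.
Start: joints at [1.097, 0.13, 1.488, -0, 1.523, -0.085], TCP at [0.227, 0.555, 0.219] pointing down, gripper open.
Joint ranges: [-2.96, 2.96], [-0.89, 2.26], [0.02, 2.5], [-1.34, 4.48], [0, 2.73], [-2.66, 2.66]. Speed limits (rad/s): [2.39, 2.39, 2.79, 3.14, 3.14, 3.14].

INTERFACE

Orientations are given as a rotation vector (axis times angle).
In Python, from plant import robot, read_camera, job gives the robot as it stands.
- The arm moves only by the shell command python3 -m inch 'ROWS' [FORCE]. ROWS is JSON, one flat list of numbers, 5 for each row, row after row: the shift along the world's x, y, z in mm, then the turn about the world's z in degrees, then the opening in per cent of the stroke, from 0 (shut) to 100 (fully open). In form: [dx, dy, dz, yaw, hand, dx, dy, dz, yaw, hand, ...]. A call has 1 to 10 rows; each row is the pose to reach, as a shift and turn from the pose commanded when the call began; what a row does not reach only later rows make up. A row lasts 1/12 s, in which the tool goes at most 41.7 mm and 7.16 degrees, less where a joint would pass 70% of its speed; a pose out of reach is approached as far as the arm can. A call with a gripper value outside its range is refused whole. The fingers move at their own pace and stop on an object; FORCE is the grip in N (left out, the last holds). Time passes only in rows, so rows that repeat a pose let the fingers close. It gives the time, the measured TCP pose, the force, the opening and the grip force at its end, in the units of the state.
- robot.read_state(): the state, without advancing time (a new reading comes with each control period).
- read_camera(name): name is "scene" or "top" or "wrist"; returns a dict with "image" (384x512x3 uint8, blue, green, red), "K" (3x3 intrinsics, pixels), "extrinsics" (4x4, takes a point from world to camera coordinates); the wrist camera has in their place "mount" (4x4, takes a point from camera to tool coordinates, whose origin is the TCP and whose axes are the flange's). Camera axes: x right, y down, z forward; pixel columns grow to the right and rows downward; lengths in m; the calibration is good to about 2 mm. A picture is of the moment at which its call begins: read the wrist's pose just before it. There is no depth.
- job.close_job(): hands the job in; it is judged then, once.
The state is a dict: "t": time; "q": joint angles; "dq": joint speeds; "joint_torque": joint torques, N m; "tool_pos": TCP position; "orientation": TCP orientation; "force": force on the tool from outside, world axes, zero at the start; "wrist_torque": the same for the moment, N m; "opening": finger opening in m; "gripper_force": force on a finger pad.
Only numpy, scipy, OpenCV 4.12 (cv2) and the standard library are available. Lean on these libraries where they do the work, as an engineer would, in place of code of your own. Each camera call takes 0.05 s, during which the arm holds its last target. There are 200 camera calls.

## Working session

There is one attempt and no reset: what is moved stays moved. The work goes in short steps, Python scripts to look and compute and a shell command to move; the robot and the scene stay as the last step left them, time stands still between calls to the robot, and variables do not carry over. Pictures are saved under pics/ and viewed, at most 10 in all, crops included, and the job is handed in when it is done.

```bash
mkdir -p pics; python3 - <<'E'
from plant import robot, read_camera
import cv2,numpy as np
s=robot.read_state();print({k:np.round(s[k],3) for k in("t","tool_pos","orientation","force","opening")})
for n in("top","scene"):
    c=read_camera(n);cv2.imwrite(f"pics/{n}0.png",c["image"]);print(n,np.round(c["K"],1).tolist(),np.round(c["extrinsics"],4).tolist())
E
```

```text
{'t': np.float64(0.0), 'tool_pos': array([0.227, 0.555, 0.218]), 'orientation': array([-6.070e-01, -3.082e+00,  3.000e-03]), 'force': array([-0.954,  0.058,  0.68 ]), 'opening': np.float64(0.093)}
top [[368.2, 0.0, 254.5], [0.0, 368.2, 189.0], [0.0, 0.0, 1.0]] [[-0.0066, -0.9997, 0.0231, -0.1154], [-0.9961, 0.0045, -0.0884, 0.5381], [0.0883, -0.0236, -0.9958, 1.0299], [0.0, 0.0, 0.0, 1.0]]
scene [[424.0, 0.0, 261.3], [0.0, 424.0, 190.7], [0.0, 0.0, 1.0]] [[0.3262, 0.9453, 0.007, -0.0858], [0.6356, -0.2138, -0.7419, -0.2548], [-0.6998, 0.2464, -0.6705, 1.6317], [0.0, 0.0, 0.0, 1.0]]
```

View pics/top0.png

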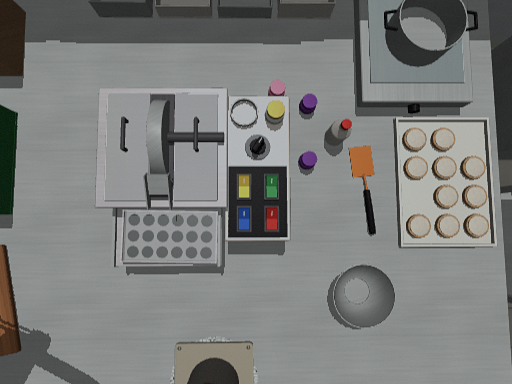

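View pics/scene0.png

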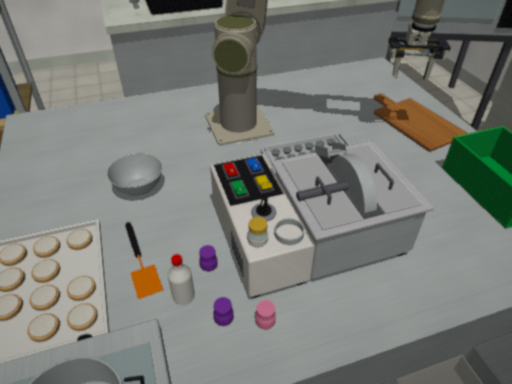

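The top view shows the switches: yellow (243,187), green (271,187), blue (243,219) and red (271,219). The knob is at (258,146), and the melter faces the robot. Next I'll triangulate the colour blobs.

```bash
cat > h.py <<'E'
import cv2,numpy as np
H={'green':(45,75),'red':(0,8),'blue':(105,125),'yellow':(22,35)}
def blobs(im,win):
    hsv=cv2.cvtColor(im,cv2.COLOR_BGR2HSV);out={}
    for n,(a,b) in H.items():
        m=cv2.inRange(hsv,(a,110,60),(b,255,255))
        if n=='red': m|=cv2.inRange(hsv,(172,110,60),(180,255,255))
        k=np.zeros_like(m);x0,y0,x1,y1=win;k[y0:y1,x0:x1]=m[y0:y1,x0:x1]
        k=cv2.morphologyEx(k,cv2.MORPH_CLOSE,np.ones((7,7)))
        nn,l,st,c=cv2.connectedComponentsWithStats(k)
        if nn>1:
            i=1+np.argmax(st[1:,4]);p=np.argwhere(l==i)[:,::-1]
            out[n]=(c[i],st[i],cv2.minAreaRect(p.astype(np.float32)))
    return out
def plane(c_K,E,px,z):
    R,t=E[:3,:3],E[:3,3];o=-R.T@t;d=R.T@np.linalg.solve(c_K,[px[0],px[1],1]);return o+d*(z-o[2])/d[2]
E
python3 - <<'E'
from h import *; from plant import read_camera
B={};P={}
for n,w in(("top",(225,165,292,242)),("scene",(205,150,290,200))):
    c=read_camera(n);B[n]=blobs(c["image"],w);P[n]=c
    cv2.imwrite(f"pics/{n}c.png",cv2.resize(c["image"][w[1]-30:w[3]+10,w[0]-20:w[2]+20],None,fx=5,fy=5,interpolation=2))
pr={n:P[n]["K"]@P[n]["extrinsics"][:3] for n in P}
for k in H:
    a,b=B["top"][k],B["scene"][k]
    X=cv2.triangulatePoints(pr["top"],pr["scene"],a[0],b[0])[:,0];X=X[:3]/X[3]
    print(k,a[0].round(1),a[1],b[0].round(1),b[1],X.round(4),plane(P["top"]["K"],P["top"]["extrinsics"],a[0],.172).round(4),plane(P["scene"]["K"],P["scene"]["extrinsics"],b[0],.172).round(4))
E
```

```text
green [271.1 186. ] [266 175  11  23 250] [238.6 187.1] [231 180  17  15 164] [ 0.5315 -0.1564  0.1699] [ 0.5314 -0.1559  0.172 ] [ 0.5337 -0.1573  0.172 ]
red [271.1 218. ] [266 207  12  23 254] [230.3 168.7] [223 162  16  14 152] [ 0.4526 -0.1559  0.1706] [ 0.4528 -0.1551  0.172 ] [ 0.454  -0.1569  0.172 ]
blue [243.9 218.4] [238 207  12  23 247] [254.1 164.1] [247 158  16  14 147] [ 0.4522 -0.0882  0.1692] [ 0.4521 -0.0885  0.172 ] [ 0.4556 -0.0891  0.172 ]
yellow [244. 186.] [239 175  11  23 251] [263.3 181.8] [255 174  18  16 185] [ 0.5321 -0.0888  0.17  ] [ 0.5318 -0.089   0.172 ] [ 0.5343 -0.0894  0.172 ]
```

View pics/scenec.png

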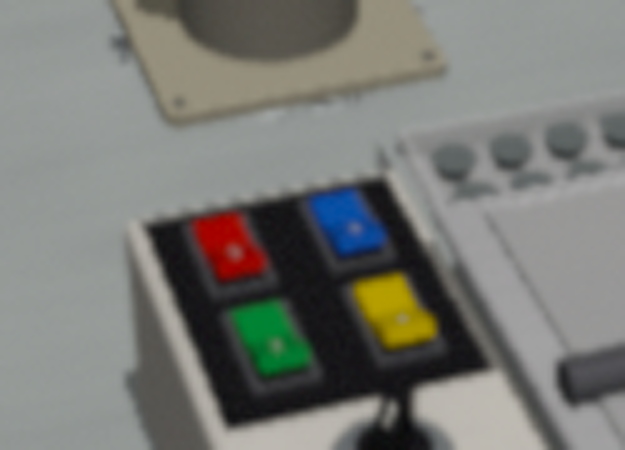

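Yaw is about 0. Green's pivot is near (0.532, -0.156), red's near (0.453, -0.156) and blue's near (0.453, -0.0885), with z about 0.17. I'll raise the hand, move it over the panel shut and turned +22.3°, and check the tank's rim height from both views.

```bash
python3 -m inch '[20,-60,60,7,0, 40,-100,120,14,0, 60,-150,140,20,0, 100,-220,140,22.3,0, 120,-260,140,22.3,0, 140,-300,140,22.3,0, 150,-340,140,22.3,0, 160,-380,140,22.3,0, 170,-420,140,22.3,0, 180,-460,140,22.3,0]' && python3 -m inch '[20,-60,0,0,0, 30,-100,0,0,0, 40,-140,0,0,0, 50,-180,0,0,0, 60,-220,0,0,0, 63,-250,0,0,0, 63,-250,0,0,0, 63,-250,0,0,0, 63,-250,0,0,0]'
python3 - <<'E'
from h import *; from plant import read_camera,robot
a=read_camera("top");b=read_camera("scene")
pa,pb=[c["K"]@c["extrinsics"][:3] for c in(a,b)]
for p,q in(((101,89),(437,207)),((227,89),(313,248))):
    X=cv2.triangulatePoints(pa,pb,np.float64(p),np.float64(q))[:,0];print((X[:3]/X[3]).round(3))
s=robot.read_state();c=read_camera("wrist");cv2.imwrite("pics/w1.png",c["image"])
print(s["t"],s["tool_pos"],s["orientation"],s["force"],c["K"].tolist(),c["mount"].round(4).tolist())
cv2.imwrite("pics/s1.png",b["image"])
E
```

```text
t: 1.03
tool_pos: [0.3715, 0.2058, 0.3523]
orientation: [-0.001, 3.141, 0.0]
force: [0.8, -0.4, 0.4]
opening: 0.0309
gripper_force: 0.0
t: 1.78
tool_pos: [0.4341, -0.0423, 0.3517]
orientation: [-0.002, -3.141, -0.001]
force: [1.2, 0.7, 0.4]
opening: 0.0004
gripper_force: 0.0
[0.775 0.268 0.187]
[ 0.779 -0.051  0.164]
1.8833 [ 0.43416883 -0.041049    0.3519411 ] [-2.71399785e-03  3.14154671e+00  8.42650498e-04] [ 0.15732317  0.74910534 -0.63955653] [[287.697765452341, 0.0, 256.9651011957369], [0.0, 287.697765452341, 192.20925305368183], [0.0, 0.0, 1.0]] [[0.0, -0.953, -0.3029, 0.0853], [1.0, 0.0001, -0.0001, -0.0001], [0.0002, -0.3029, 0.953, -0.166], [0.0, 0.0, 0.0, 1.0]]
```

View pics/w1.png

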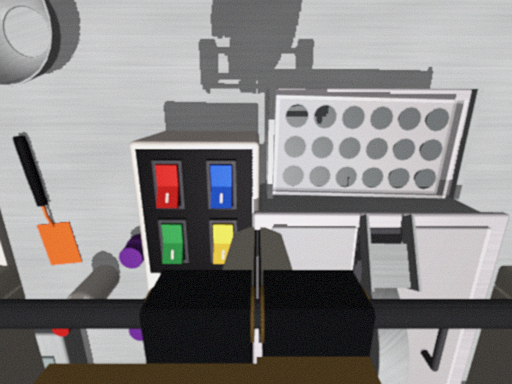

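View pics/s1.png

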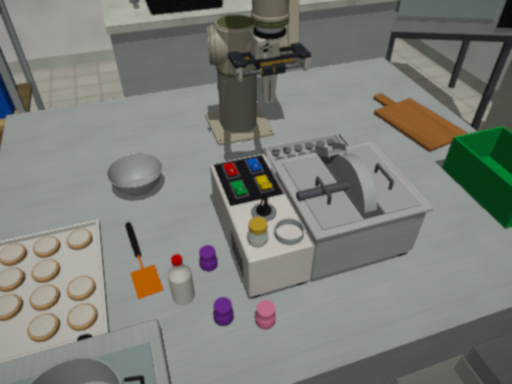

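The tank rim is about 0.18 high, which is well below the gripper body. The wrist view shows red (167,186), blue (220,186), green (172,243) and yellow (223,243), partly hidden. I'll refine the positions with the wrist camera.

```bash
python3 - <<'E'
from h import *; from plant import read_camera,robot
from scipy.spatial.transform import Rotation as Ro
s=robot.read_state();c=read_camera("wrist")
T=np.eye(4);T[:3,:3]=Ro.from_rotvec(s["orientation"]).as_matrix();T[:3,3]=s["tool_pos"]
E=np.linalg.inv(T@c["mount"]);P=c["K"]@E[:3]
t=read_camera("top");Pt=t["K"]@t["extrinsics"][:3];Bt=blobs(t["image"],(225,165,292,242))
for k,v in blobs(c["image"],(140,150,245,265)).items():
    x,y,w,h,_=v[1]
    print(k,v[0].round(1),"centre",plane(c["K"],E,v[0],.172).round(4),"front edge",plane(c["K"],E,(x+w/2,y),.169).round(4),"back edge",plane(c["K"],E,(x+w/2,y+h),.181).round(4),"L/R",plane(c["K"],E,(x,y+h/2),.169)[1].round(4),plane(c["K"],E,(x+w,y+h/2),.169)[1].round(4))
    if k in Bt:
        X=cv2.triangulatePoints(P,Pt,v[0],Bt[k][0])[:,0];print((X[:3]/X[3]).round(4))
print(s["tool_pos"])
E
```

```text
green [172.1 243.1] centre [ 0.5307 -0.1542  0.172 ] front edge [ 0.5028 -0.1528  0.169 ] back edge [ 0.557  -0.1541  0.181 ] L/R -0.1702 -0.1405
[ 0.5335 -0.1565  0.1662]
red [166.7 186. ] centre [ 0.4511 -0.1541  0.172 ] front edge [ 0.4237 -0.152   0.169 ] back edge [ 0.4785 -0.1535  0.181 ] L/R -0.1699 -0.1395
[ 0.455  -0.1632  0.1513]
blue [220.6 186. ] centre [ 0.4509 -0.0865  0.172 ] front edge [ 0.4235 -0.0848  0.169 ] back edge [ 0.4783 -0.0853  0.181 ] L/R -0.1003 -0.0712
[ 0.4795 -0.0938  0.0826]
yellow [221.4 241.4] centre [ 0.528  -0.0882  0.172 ] front edge [ 0.5026 -0.0855  0.169 ] back edge [ 0.5584 -0.0861  0.181 ] L/R -0.1014 -0.0717
[ 0.5373 -0.0899  0.1544]
[ 0.43423075 -0.04087228  0.35202843]
```

```bash
python3 -m inch '[38,-38,0,0,0, 70,-70,0,0,0, 100,-100,0,0,0, 116,-114,-20,0,0, 116,-114,-60,0,0, 116,-114,-100,0,0, 116,-114,-135,0,0, 116,-114,-147,0,0, 116,-114,-147,0,0, 116,-114,-147,0,0]'
python3 - <<'E'
from plant import read_camera,robot
import cv2
print(robot.read_state()["tool_pos"],robot.read_state()["force"])
c=read_camera("wrist");cv2.imwrite("pics/w2.png",c["image"])
E
```

```text
t: 2.87
tool_pos: [0.5506, -0.1557, 0.2061]
orientation: [-0.003, 3.141, -0.0]
force: [0.3, 0.0, 1.0]
opening: 0.0004
gripper_force: 0.0
[ 0.55058451 -0.15565118  0.20606132] [0.29757874 0.01271636 0.96196575]
```

View pics/w2.png

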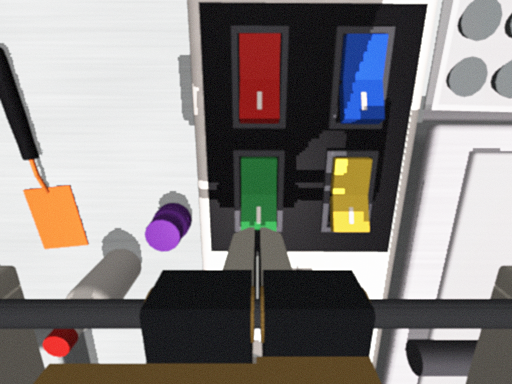

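The hand is centred over green (259,195), with the tip above its white bar at (259,215). I'll press in small steps.

```bash
python3 -m inch '[0,0,-10,0,0, 0,0,-18,0,0, 0,0,-21,0,0, 0,0,-23,0,0, 0,0,-25,0,0, 0,0,-27,0,0, 0,0,-28,0,0, 0,0,-28,0,0]'; python3 -m inch '[0,0,-1,0,0, 0,0,-2,0,0, 0,0,-2,0,0]';python3 -m inch '[0,0,-1,0,0, 0,0,-2,0,0, 0,0,-2,0,0]'
```

```text
t: 3.58
tool_pos: [0.5506, -0.1565, 0.1772]
orientation: [-0.001, 3.141, -0.0]
force: [1.2, 0.4, 1.7]
opening: 0.0004
gripper_force: 0.7
t: 3.83
tool_pos: [0.5499, -0.1563, 0.1744]
orientation: [0.001, -3.141, -0.0]
force: [-0.4, 0.2, 1.1]
opening: 0.0003
gripper_force: 0.0
t: 4.08
tool_pos: [0.5499, -0.1563, 0.1723]
orientation: [0.001, -3.141, -0.0]
force: [0.1, 0.7, 0.2]
opening: 0.0003
gripper_force: 0.0
```

Contact force is gone, so it has probably clicked. I'll lift, move over red and look.

```bash
python3 -m inch '[0,0,20,0,0, 0,0,40,0,0, -40,0,40,0,0, -79,0,36,0,0, -79,1,34,0,0, -79,1,34,0,0, -79,1,34,0,0]'
python3 - <<'E'
from plant import read_camera,robot
import cv2,numpy as np
print(robot.read_state()["tool_pos"])
c=read_camera("wrist")["image"];t=read_camera("scene")["image"]
cv2.imwrite("pics/p3.png",np.hstack([cv2.resize(c,(448,336)),cv2.resize(t[150:205,210:285],None,fx=4.48,fy=6.11,interpolation=2)[:336]]))
E
```

```text
t: 4.67
tool_pos: [0.4715, -0.1555, 0.2073]
orientation: [-0.0, 3.14, -0.001]
force: [0.2, -0.2, 0.8]
opening: 0.0006
gripper_force: 0.0
[ 0.47152798 -0.15549388  0.20730942]
```

View pics/p3.png

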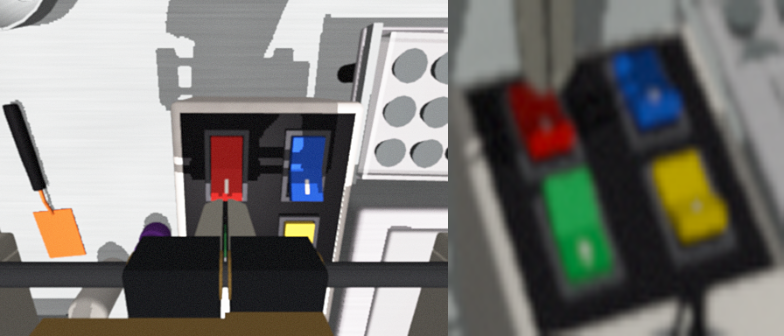

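Green now lies level, with no end face visible at (580,225), while the others still stand up. The tip is above red's bar at (226,187). Red is next, pressed the same way.

```bash
python3 -m inch '[0,0,-10,0,0, 0,0,-18,0,0, 0,0,-22,0,0, 0,0,-24,0,0, 0,0,-26,0,0, 0,0,-28,0,0, 0,0,-29,0,0, 0,0,-29,0,0]'; python3 -m inch '[0,0,-1,0,0, 0,0,-2,0,0, 0,0,-2,0,0]';python3 -m inch '[0,0,-1,0,0, 0,0,-2,0,0, 0,0,-3,0,0, 0,0,-3,0,0]'; python3 -m inch '[0,0,20,0,0, 0,0,40,0,0, 0,40,40,0,0, 0,68,36,0,0, 0,68,35,0,0, 0,68,35,0,0, 0,68,35,0,0]'
python3 - <<'E'
from plant import read_camera,robot
import cv2,numpy as np
print(robot.read_state()["tool_pos"])
c=read_camera("wrist")["image"];t=read_camera("scene")["image"]
cv2.imwrite("pics/p4.png",np.hstack([cv2.resize(c,(448,336)),cv2.resize(t[150:205,210:285],None,fx=4.48,fy=6.11,interpolation=2)[:336]]))
E
```

```text
t: 5.43
tool_pos: [0.4716, -0.1553, 0.1781]
orientation: [-0.001, 3.141, -0.0]
force: [1.0, 1.2, 1.6]
opening: 0.0005
gripper_force: 0.8
t: 5.68
tool_pos: [0.4713, -0.1555, 0.1759]
orientation: [-0.001, 3.141, -0.001]
force: [0.9, 0.2, 0.8]
opening: 0.0003
gripper_force: 0.2
t: 6.02
tool_pos: [0.4709, -0.1553, 0.1724]
orientation: [0.0, -3.141, -0.0]
force: [1.0, 0.4, -0.1]
opening: 0.0007
gripper_force: 0.0
t: 6.6
tool_pos: [0.4711, -0.0876, 0.2077]
orientation: [0.002, -3.141, 0.001]
force: [-0.6, -0.3, -0.1]
opening: 0.0005
gripper_force: 0.0
[ 0.47114827 -0.08758048  0.20770236]
```

View pics/p4.png

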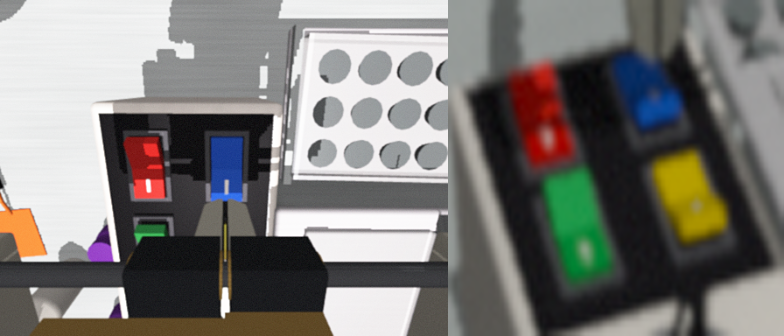

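Red now lies level at (545,130), with its bar lengthened like green's, and the tip is above blue's bar at (226,187). I'll press blue, lift away and check everything.

```bash
python3 -m inch '[0,0,-10,0,0, 0,0,-18,0,0, 0,0,-22,0,0, 0,0,-24,0,0, 0,0,-26,0,0, 0,0,-28,0,0, 0,0,-29,0,0, 0,0,-29,0,0]'; python3 -m inch '[0,0,-1,0,0, 0,0,-2,0,0, 0,0,-2,0,0]';python3 -m inch '[0,0,-1,0,0, 0,0,-2,0,0, 0,0,-3,0,0, 0,0,-3,0,0]'; python3 -m inch '[0,0,20,0,0, 0,0,60,0,0, 0,0,100,0,0, 0,0,140,0,0, -40,0,180,0,0, -70,0,180,0,0, -70,0,180,0,0, -70,0,180,0,0]'
python3 - <<'E'
from plant import read_camera,robot
import cv2,numpy as np
c=read_camera("wrist")["image"];t=read_camera("scene")["image"]
cv2.imwrite("pics/p5.png",np.hstack([cv2.resize(c,(448,336)),cv2.resize(t[150:260,210:325],None,fx=3,fy=3.055,interpolation=2)[:336]]))
E
```

```text
t: 7.37
tool_pos: [0.4715, -0.0874, 0.1791]
orientation: [-0.001, 3.141, -0.0]
force: [-0.7, -0.0, 1.6]
opening: 0.0004
gripper_force: 0.9
t: 7.62
tool_pos: [0.4717, -0.0874, 0.1771]
orientation: [-0.001, 3.141, -0.0]
force: [1.1, -0.6, 1.9]
opening: 0.0004
gripper_force: 0.7
t: 7.95
tool_pos: [0.4707, -0.0872, 0.1732]
orientation: [0.001, -3.14, -0.0]
force: [-0.1, -0.6, -0.5]
opening: 0.0006
gripper_force: 0.0
t: 8.62
tool_pos: [0.4009, -0.0876, 0.3559]
orientation: [0.001, 3.137, -0.003]
force: [-0.2, -1.2, -0.9]
opening: 0.0001
gripper_force: 0.0
```

View pics/p5.png

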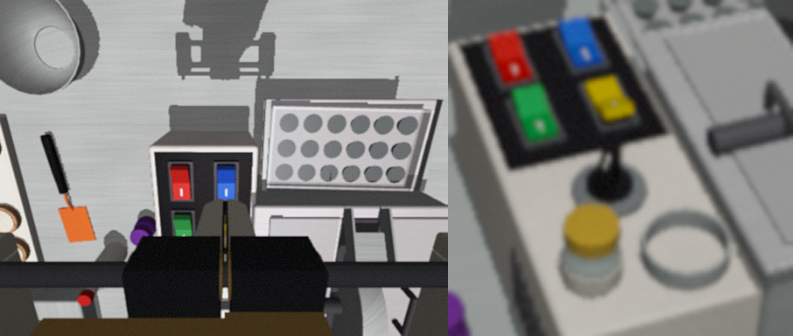

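Red (512,57), blue (583,43) and green (537,113) all lie level. Yellow (610,100) still stands up, the knob, jar and ring look undisturbed, and the hand is clear.

```bash
python3 -c "
from plant import job
print(job.close_job())"
```

```text
the job is handed in; nothing more can be done
None
```

I pressed the green mains, red heater and blue wheel switches on in that order with light touches; in the last camera view all three lie level, yellow is still off, nothing else looks moved, and the job is handed in with the hand clear.

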